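Hang the repair job on the bench rail

ROBOT

A 7-joint arm with a two-finger parallel gripper is mounted at the origin on the work surface. World frame = base frame: x ahead of the robot, y to its left, z up, the work surface at z = 0. Lengths are in m, angles in rad, forces in N, time in s.
With the tool pointing down it reaches from about 0.425 to 0.875 m from the base axis. Payload 4.7 kg.
Tool frame: the origin (TCP) lies at the very end of the fingers, on their centre line; the grasp point (between the pads) lies 19 mm behind it (grip_point_offset is the distance from the TCP to the grasp point, in m); x points along the fingers, z is the direction in which the jaws open and shut, and the axes are right-handed (so a half turn about x gives the same grasp; the last joint's range is limited). The gripper opens to 87 mm and grips with 3 to 60 N. Pads are 19 mm wide; open, the fingers measure 117 mm over their backs; the gripper's body (75 mm by 190 mm) begins 51 mm behind the grasp point.
Start: joints at [-1.094, 0.321, -0.07, 1.45, 0.023, 1.371, -0.057], TCP at [0.29, 0.582, 0.223] pointing down, gripper open.
Joint ranges: [-2.86, 2.86], [-0.3, 2.09], [-1.38, 1.24], [0.06, 2.45], [-1.56, 4.7], [0.09, 2.05], [-2.69, 2.69]. Speed limits (rad/s): [2.57, 2.57, 3.14, 3.14, 3.14, 3.14, 3.14].

INTERFACE

Orientations are given as a rotation vector (axis times angle).
In Python, from bench import get_state, get_image, calibration, close_job, grip_point_offset gives the robot as it stands.
- The arm moves only by the tool play_rows, never from a script. Its argument "targets" is a list of rows, each an object with "claw": the closure, from 0 (fully open) to 1 (shut); "linear": the shift along the tool's x, y, z as a fraction of full scale, a list of three; "rotation": the turn, a rotation vector about the tool's x, y, z as a fraction of full scale, a list of three. In form: [{"claw": claw, "linear": [x, y, z], "rotation": [wx, wy, wz]}, ...]. A call has 1 to 10 rows; each row shifts and turns the pose as measured when the row begins, along the tool's axes as they then stand; what a row does not reach is not made up. Full scale, the value 1, is 2.5 cm for a shift and 90 degrees for a turn. A row lasts 1/12 s, in which the tool goes at most 41.7 mm and 7.16 degrees, less where a joint would pass 70% of its speed; a pose out of reach is approached as far as the arm can. A call with a number of a shift or a turn outside -1 to 1 is refused whole. A call with a gripper value outside its range is refused whole. The fingers move at their own pace and stop on an object; "newtons" is the grip in N (left out, the last holds). Time passes only in rows, so rows that do not move let the fingers close. It gives the time, the measured TCP pose, the force and the opening at its end, in the units of the state.
- get_state(): the state, without advancing time (a new reading comes with each control period).
- get_image(name): name is "side" or "top" or "wrist"; returns the picture (384x512x3 uint8, blue, green, red); there is no depth.
- calibration(name): a dict with "fx", "fy", "cx", "cy" (pixels), "rvec" (rotation vector, rad) and "tvec" (3), from world to camera coordinates, as OpenCV has them; the wrist camera has in their place "hand_eye" (4x4, takes a point from camera to tool coordinates, whose origin is the TCP and whose axes are the tool frame's). Camera axes: x right, y down, z forward; pixel columns grow to the right and rows downward; lengths in m; the calibration is good to about 2 mm. The wrist camera is an equidistant fisheye: a pixel r from the principal point sees the ray r / f radians off the axis. A picture is of the moment at which its call begins: read the wrist's pose just before it. calibration takes no time and is no camera call.
- close_job(): hands the job in, once; it reports no verdict.
The state is a dict: "time": time; "joint_positions": joint angles; "qd": joint speeds; "joint_torque": joint torques, N m; "position": TCP position; "tool_rot": TCP orientation; "ft_force": force on the tool from outside, world axes, zero at the start; "torque": the same for the moment, N m; "grip_width": opening from 0.0 (shut) to 1.0 (fully open).
Only numpy, scipy, OpenCV 4.12 (cv2) and the standard library are available. Lean on these libraries where they do the work, as an engineer would, in place of code of your own. Each camera call takes 0.05 s, during which the arm holds its last target. There are 200 camera calls.

TASK

Lift the yellow carrier with the green circuit board and hook it over the bench rail well clear of the red band, about 17 cm to one side of it along the rail. Then, with its hook kept over the rail, slide it along until it is centred on the red band and let go so that it hangs there still and upright. Leave the blue carrier standing where it is.

Things in the scene. Friction and masses are not known exactly. Their poses are not given: they have to be found in the camera images.
- yellow_grip (a point): Middle of the yellow carrier's grip tab (10 mm thick in x, 30 wide in y, 47 tall), 122 mm over its foot's underside. Upright rigid C, 0.16 kg, 50 wide, open to +x (away from robot within 0.4 rad). From this point: back plate with green board x -18 to -31 mm, foot x -29 to 45, top 114 below; hook under the tab: V roof, lip x 18 to 23 down to 58 below. Seated on the rail the point is 38 above the rail's axis.
- blue_grip (a point): Middle of the grip tab of the blue carrier: same shape and size, standing beside the yellow one, with a dark coil part instead of the green circuit board; not wanted.
- rail: Fixed steel rail, 14 mm diameter, along its y, axis 170 mm above the bench; posts at y -300 and 300 mm, clear from -240 to 240. Origin on the bench under its middle; x points away from the robot. It enters a carrier's C from the open side, level, through the 56 mm gap between lip and foot; the carrier is then lowered until the V roof sits on the rail, carrier y along the rail.
- mark: The red band painted on the rail, 16 mm wide along it, flush with the steel. Origin on the rail's axis at the band's middle; y along the rail.
There are look-alikes about, which are no part of the job. Of the things that look like the part that bears yellow_grip, take the one that is farthest from the robot's base at the start.

How it is judged:
On the way, in this order (a step that is already met when the one before it is completed fails the run):
1. the yellow carrier is hooked over the rail more than 120 mm from the red band (x of yellow_grip in the frame of rail between -0.014 and 0.014 m and z of yellow_grip in the frame of rail between 0.196 and 0.22 m and angle between yellow_grip's own z axis and vertical below 0.26 rad and angle between the y axis of yellow_grip and the y axis of rail, either way round below 0.26 rad and horizontal distance between yellow_grip and mark above 0.12 m), for 0.1 s.
2. still hooked over the rail, it slides past a point 40 to 100 mm short of the red band (x of yellow_grip in the frame of rail between -0.014 and 0.014 m and z of yellow_grip in the frame of rail between 0.196 and 0.22 m and angle between yellow_grip's own z axis and vertical below 0.26 rad and angle between the y axis of yellow_grip and the y axis of rail, either way round below 0.26 rad and horizontal distance between yellow_grip and mark between 0.04 and 0.1 m), for 0.05 s.
At the end, for the whole second after the job is handed in: The yellow carrier hangs at rest on the rail, released, upright and in line with it within 15 degrees, tab 38 mm (+9, -12) above the rail axis and within 14 mm of straight over it, centred on the red band within 15 mm; the blue carrier stands upright within 20 mm of its start (x of yellow_grip in the frame of rail between -0.014 and 0.014 m and z of yellow_grip in the frame of rail between 0.196 and 0.217 m and angle between each of yellow_grip, blue_grip's own z axis and vertical below 0.26 rad and angle between the y axis of yellow_grip and the y axis of rail, either way round below 0.26 rad and y of yellow_grip in the frame of mark between -0.015 and 0.015 m and linear speed of yellow below 0.03 m/s and distance of blue_grip from where it was at the start of the episode below 0.02 m); the robot touches nothing.
It fails at once if the blue carrier is pushed more than 40 mm or tipped (distance of blue_grip from where it was at the start of the episode above 0.04 m or angle between blue_grip's own z axis and vertical above 0.5 rad).
It also fails if it takes over 45 s, if anything falls off the work surface, if the arm or the gripper's body presses on something with over 40 N, if the wrist force passes 120 N, or if a joint passes its speed limit or range.

## Working session

There is one attempt and no reset: what is moved stays moved. The work goes in short steps, Python scripts to look and compute and a tool call to move; the robot and the scene stay as the last step left them, time stands still between calls to the robot, and variables do not carry over. Pictures are saved under pics/ and viewed, about 8 in all and at most 12, crops included, and the job is handed in when it is done.

Besides the shell and the picture viewer there is one more tool, called after "Emit:" as name(argument=value, ...), one argument or row to a line, values as JSON. play_rows: Moves the arm, as the interface text tells. Shift numbers are shares of 2.5 cm and turn numbers shares of 90 degrees, none past 1 either way. Its arguments: {"type":"object","properties":{"targets":{"type":"array"},"newtons":{"type":"number"}},"required":["targets"]}

```bash
mkdir -p pics; ls
python3 - <<'E'
from bench import *
import cv2,json
print(get_state(), grip_point_offset if not callable(grip_point_offset) else grip_point_offset())
for n in ("side","top","wrist"):
    c=calibration(n);print(n,c)
for n in ("side","top"):
    cv2.imwrite(f"pics/{n}0.png",get_image(n))
E
```

```text
pics
{'time': 0.0, 'joint_positions': array([-1.09389994,  0.32180135, -0.07007188,  1.45164731,  0.02262805,
        1.37077484, -0.05690982]), 'qd': array([-0.00132381, -0.00135455, -0.00135385,  0.0006558 ,  0.00124766,
       -0.00217617,  0.00159239]), 'joint_torque': array([ 3.14972767e-04, -4.91296828e+01, -4.03628703e-01, -3.12520552e+01,
       -6.39105379e-02,  4.40708525e-02,  1.70129756e-04]), 'position': array([0.29001658, 0.5811185 , 0.22148937]), 'tool_rot': array([-0.86299813,  1.39481244,  0.8612341 ]), 'ft_force': array([ 0.53575227, -0.89204001, -0.66303566]), 'torque': array([ 0.01570195, -0.03346193, -0.00463538]), 'grip_width': 0.9969344273996114} 0.0187
side {'fx': 368.69257776249816, 'fy': 368.69257776249816, 'cx': 252.1646810789774, 'cy': 192.86430537962912, 'rvec': array([ 2.3245535 , -0.18703708,  0.06827988]), 'tvec': array([-0.47309906,  0.12606242,  0.92295061])}
top {'fx': 398.42423534097, 'fy': 398.42423534097, 'cx': 263.6587407576326, 'cy': 198.30302213306703, 'rvec': array([ 2.16455318, -2.21169049,  0.04660704]), 'tvec': array([-0.02004683,  0.44834847,  0.86253444])}
wrist {'fx': 297.3186396354542, 'fy': 297.3186396354542, 'cx': 255.0940082312543, 'cy': 192.65488050394782, 'hand_eye': array([[-9.09432903e-04, -2.75237785e-01,  9.61375751e-01,
        -1.61589013e-01],
       [-8.57592329e-05, -9.61376124e-01, -2.75237973e-01,
         7.47983599e-02],
       [ 9.99999583e-01, -3.32757315e-04,  8.50702898e-04,
         6.24300292e-04],
       [ 0.00000000e+00,  0.00000000e+00,  0.00000000e+00,
         1.00000000e+00]])}
```

View pics/side0.png

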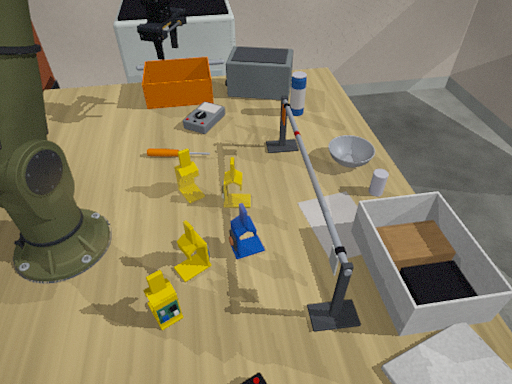

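View pics/top0.png

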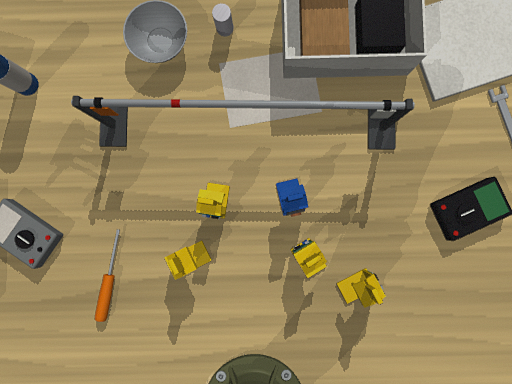

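Top view: four yellow carriers; the farthest from the base is at about (213,198), with the blue one beside it at (291,196) and the red band at (175,103). Next I'll zoom in and compute positions.

```bash
cat > h.py <<'E'
import numpy as np,cv2
from bench import *
from scipy.spatial.transform import Rotation as R
def ray(n,uv,st=None):
    c=calibration(n);uv=np.array(uv,float)
    x=np.array([(uv[0]-c['cx'])/c['fx'],(uv[1]-c['cy'])/c['fy'],1.])
    if n=='wrist':
        r=np.hypot(*x[:2]);d=np.array([*(x[:2]/r*np.sin(r)),np.cos(r)]) if r else np.array([0,0,1.])
        H=c['hand_eye'];W=R.from_rotvec(st['tool_rot']).as_matrix()
        return np.array(st['position'])+W@H[:3,3],W@H[:3,:3]@d
    M=cv2.Rodrigues(np.array(c['rvec']))[0];return -M.T@c['tvec'],M.T@(x/np.linalg.norm(x))
def plane(n,uv,z,st=None):
    o,d=ray(n,uv,st);return (o+d*(z-o[2])/d[2]).round(4)
def tri(a,b):
    (o1,d1),(o2,d2)=a,b
    s=np.linalg.lstsq(np.c_[d1,-d2],o2-o1,rcond=None)[0]
    p,q=o1+s[0]*d1,o2+s[1]*d2;return ((p+q)/2).round(4),np.linalg.norm(p-q).round(4)
def proj(n,p):
    c=calibration(n);M=np.array([[c['fx'],0,c['cx']],[0,c['fy'],c['cy']],[0,0,1]])
    return cv2.projectPoints(np.array(p,float).reshape(-1,1,3),c['rvec'],c['tvec'],M,None)[0].reshape(-1,2).round(1)
def crop(im,u0,u1,v0,v1,k,f): cv2.imwrite(f,cv2.resize(im[v0:v1,u0:u1],None,fx=k,fy=k,interpolation=cv2.INTER_CUBIC))
E
python3 - <<'E'
from h import *
t=cv2.imread('pics/top0.png');s=cv2.imread('pics/side0.png')
def red(im,u0,u1,v0,v1):
    c=im[v0:v1,u0:u1].astype(int);m=(c[...,2]>110)&(c[...,1]<70)&(c[...,0]<80)
    v,u=np.nonzero(m);return u.mean()+u0,v.mean()+v0,len(u)
a=red(t,150,200,90,115);b=red(s,285,320,110,170);print(a,b)
print('mark',plane('top',a[:2],.17),plane('side',b[:2],.17),tri(ray('top',a[:2]),ray('side',b[:2])))
# rail: centreline fit in top
g=t.astype(int);pts=[]
for u in range(200,375,5):
    col=cv2.cvtColor(t,cv2.COLOR_BGR2HSV)[90:120,u]
    v=np.nonzero((col[:,1]<45))[0]
    v=v[(v+90>97)&(v+90<112)]
    if len(v): pts.append((u,v.mean()+90,len(v)))
pts=np.array(pts);print(pts[::5]);k=np.polyfit(pts[:,0],pts[:,1],1);print(k)
for u in (103,200,300,383): print(u,plane('top',(u,np.polyval(k,u)),.17))
A=t[165:235,165:325];B=s[140:270,165:285]
A=cv2.resize(A,None,fx=5,fy=5,interpolation=2);cv2.imwrite('pics/tc.png',A)
cv2.imwrite('pics/sc.png',cv2.resize(B,(550,596),interpolation=2))
E
```

```text
(np.float64(174.81395348837208), np.float64(101.86046511627907), 43) (np.float64(294.6666666666667), np.float64(129.73333333333335), 15)
mark [0.6192 0.1271 0.17  ] [0.6178 0.147  0.17  ] (array([0.6124, 0.1232, 0.1868]), np.float64(0.0032))
[[200.  103.    7. ]
 [225.  102.5  10. ]
 [250.  104.5  14. ]
 [275.  104.5  14. ]
 [300.  104.5  14. ]
 [325.  104.5   8. ]
 [350.  104.5   8. ]]
[9.66386555e-03 1.01560084e+02]
103 [0.6212 0.2589 0.17  ]
200 [0.615 0.081 0.17 ]
300 [ 0.6087 -0.1012  0.17  ]
383 [ 0.6035 -0.2515  0.17  ]
```

View pics/tc.png

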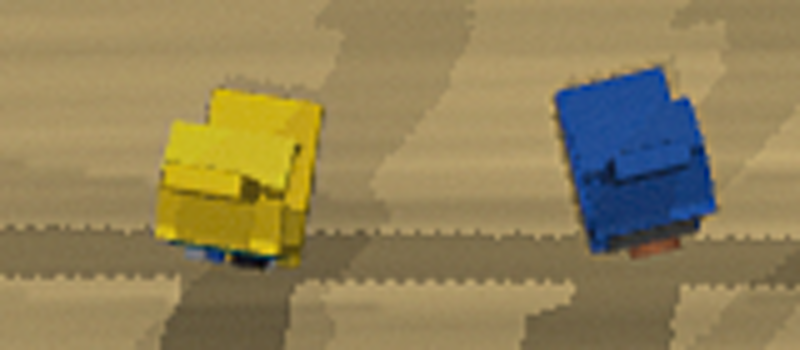

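View pics/sc.png

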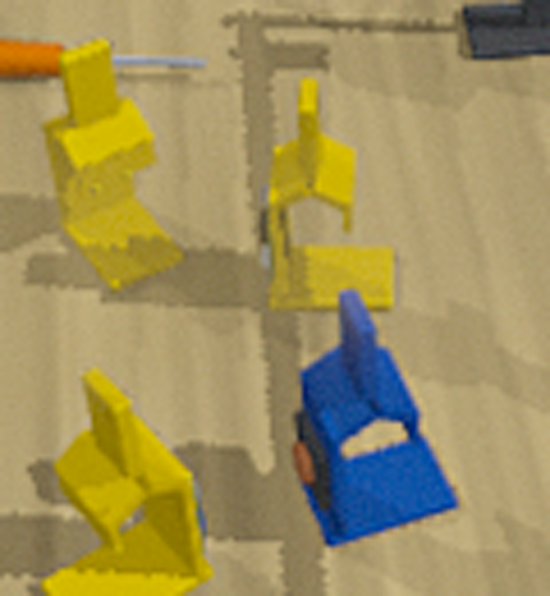

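The crops show the far yellow carrier with its C open towards +x and a slight negative yaw. The board is just visible behind it. Its tab top is at about (205.6,201.6) in the top view and (232.4,158.3) in the side view.

Run:
```python
from h import *
T=lambda u,v:(165+u/5,165+v/5)
for n,p in dict(c=(203,182),l=(163,179),r=(244,186)).items(): print('ytab',n,plane('top',T(*p),.1455))
print('side',plane('side',(232.4,158.5),.1455),tri(ray('top',T(203,182)),ray('side',(232.4,158.5))))
for n,p in dict(fl=(210,88),fr=(322,103),br=(300,265)).items(): print('yfoot',n,plane('top',T(*p),.008))
for n,p in dict(c=(650,163),l=(612,175),r=(690,158)).items(): print('btab',n,plane('top',T(*p),.1455))
print('side cam',ray('side',(0,0))[0],'top cam',ray('top',(0,0))[0])
W=R.from_rotvec(get_state()['tool_rot']).as_matrix();print(W.round(3))
# rail edges more carefully: print columns profile & band side view
t=cv2.imread('pics/top0.png');s=cv2.imread('pics/side0.png')
for u in (140,175,250,330): print(u,[tuple(x) for x in t[96:113,u].tolist()])
crop(t,60,190,85,125,6,'pics/rail.png')
crop(s,270,330,90,170,7,'pics/rs.png')
```

```text
ytab c [0.4371 0.077  0.1455]
ytab l [0.4386 0.0919 0.1455]
ytab r [0.4353 0.0618 0.1455]
side [0.443  0.0837 0.1455] (array([0.4396, 0.076 , 0.1516]), np.float64(0.0055))
yfoot fl [0.4856 0.095  0.008 ]
yfoot fr [0.4778 0.0455 0.008 ]
yfoot br [0.4065 0.0564 0.008 ]
btab c [ 0.4406 -0.0894  0.1455]
btab l [ 0.4364 -0.0752  0.1455]
btab r [ 0.4421 -0.1043  0.1455]
side cam [ 0.38261493 -0.64966161  0.72325507] top cam [ 0.40029546 -0.03937371  0.88521022]
[[-0.001 -0.895  0.446]
 [-0.002  0.446  0.895]
 [-1.    -0.    -0.002]]
140 [(99, 144, 166), (97, 144, 167), (99, 143, 163), (121, 137, 143), (151, 145, 141), (143, 142, 138), (131, 131, 127), (119, 117, 115), (103, 101, 100), (83, 82, 80), (75, 80, 81), (88, 125, 143), (101, 149, 171), (97, 143, 166), (95, 143, 161), (95, 138, 158), (94, 136, 158)]
175 [(113, 164, 188), (112, 164, 186), (109, 160, 181), (53, 80, 151), (19, 17, 156), (30, 32, 159), (27, 31, 146), (24, 30, 134), (25, 25, 116), (23, 23, 97), (1, 1, 76), (50, 74, 98), (120, 173, 195), (106, 157, 179), (105, 153, 175), (100, 150, 170), (99, 146, 168)]
250 [(175, 184, 190), (173, 185, 190), (175, 186, 192), (172, 182, 189), (143, 146, 147), (149, 147, 143), (155, 155, 152), (135, 132, 129), (121, 120, 116), (99, 97, 95), (81, 81, 76), (88, 88, 87), (156, 166, 170), (180, 192, 196), (173, 184, 190), (173, 184, 190), (171, 183, 186)]
330 [(70, 102, 116), (71, 100, 115), (71, 101, 115), (66, 96, 112), (75, 100, 114), (135, 137, 137), (171, 169, 164), (159, 158, 154), (130, 128, 125), (115, 114, 111), (96, 98, 95), (83, 80, 76), (74, 79, 82), (82, 122, 140), (74, 111, 126), (77, 111, 127), (78, 110, 127)]
```

The yellow grip is at about (0.437, 0.077) with yaw about −0.145. The rail passes x≈0.617 at the mark, with yaw about −0.035. I'll turn the wrist about 72° first.

Emit:
play_rows(
  newtons=35,
  targets=[
    {"claw":0.3,"linear":[-0.12,0,0],"rotation":[0.08,0,0]},
    {"claw":0.3,"linear":[-0.12,0,0],"rotation":[0.08,0,0]},
    {"claw":0.3,"linear":[-0.12,0,0],"rotation":[0.08,0,0]},
    {"claw":0.3,"linear":[-0.12,0,0],"rotation":[0.08,0,0]},
    {"claw":0.3,"linear":[-0.12,0,0],"rotation":[0.08,0,0]},
    {"claw":0.3,"linear":[-0.12,0,0],"rotation":[0.08,0,0]},
    {"claw":0.3,"linear":[-0.12,0,0],"rotation":[0.08,0,0]},
    {"claw":0.3,"linear":[-0.12,0,0],"rotation":[0.08,0,0]},
    {"claw":0.3,"linear":[-0.12,0,0],"rotation":[0.08,0,0]},
    {"claw":0.3,"linear":[-0.12,0,0],"rotation":[0.08,0,0]},
  ],
)

```text
time: 0.93
position: [0.2884, 0.5776, 0.2446]
tool_rot: [0.105, 1.573, -0.128]
ft_force: [0.2, -0.1, 0.5]
grip_width: 0.701
```

```bash
cat > s.py <<'E'
from h import *
def st(goal=None,yaw=None):
    s=get_state();W=R.from_rotvec(s['tool_rot']).as_matrix()
    print('t',s['time'],'p',s['position'].round(4),'zhead',np.degrees(np.arctan2(W[1,2],W[0,2])).round(2),'tilt',np.degrees(np.arccos(-W[2,0])).round(2),'F',s['ft_force'].round(1),'w',s['grip_width'].round(3))
    if goal is not None: print('units',(W.T@(np.array(goal)-s['position'])/.025).round(2))
    return s,W
E
python3 - <<'E'
from s import *
st((.437,.077,.225))
s=cv2.imread('pics/side0.png').astype(int)
print(proj('side',[(.617,.127,.17),(.617,.147,.17)]))
m=(s[...,2]-np.maximum(s[...,1],s[...,0])>35)
for v in range(112,145): print(v,[u for u in range(283,320) if m[v,u]],end=';')
E
```

```text
Traceback (most recent call last):
  File "s.py", line 4, in st
    print('t',s['time'],'p',s['position'].round(4),'zhead',np.degrees(np.arctan2(W[1,2],W[0,2])).round(2),'tilt',np.degrees(np.arccos(-W[2,0])).round(2),'F',s['ft_force'].round(1),'w',s['grip_width'].round(3))
                                                                                                                                                                                        ^^^^^^^^^^^^^^^^^^^^^
AttributeError: 'float' object has no attribute 'round'
```

```bash
sed -i "s/s\['grip_width'\].round(3)/round(s['grip_width'],3)/" s.py
python3 - <<'E'
from s import *
st((.437,.077,.225))
s=cv2.imread('pics/side0.png').astype(int)
print(proj('side',[(.617,.127,.17),(.617,.147,.17)]))
m=(s[...,2]-np.maximum(s[...,1],s[...,0])>35)
for v in range(112,145): print(v,[u for u in range(283,320) if m[v,u]],end=';')
E
```

```text
t 0.9333 p [0.2884 0.5776 0.2446] zhead -8.48 tilt 0.91 F [ 0.2 -0.1  0.5] w 0.701
units [  1.03 -18.92   8.84]
[[296.2 134. ]
 [294.4 129.8]]
112 [283, 284, 285];113 [283, 284, 285];114 [283, 284, 285];115 [283, 284, 285];116 [283, 284, 285];117 [283, 284];118 [283, 284];119 [283, 284];120 [283, 284];121 [283, 284];122 [283, 284];123 [283, 284];124 [283, 284];125 [284];126 [];127 [];128 [];129 [];130 [];131 [295, 296, 297, 298];132 [294, 295, 296, 297, 298, 299];133 [294, 295, 296, 297, 298, 299];134 [294, 295, 296, 299, 300];135 [295];136 [];137 [295];138 [];139 [];140 [];141 [];142 [];143 [];144 [];
```

Emit:
play_rows(
  targets=[
    {"claw":0.3,"linear":[0,-0.95,0.45],"rotation":[0,0,0]},
    {"claw":0.3,"linear":[0,-0.95,0.45],"rotation":[0,0,0]},
    {"claw":0.3,"linear":[0,-0.95,0.45],"rotation":[0,0,0]},
    {"claw":0.3,"linear":[0,-0.95,0.45],"rotation":[0,0,0]},
    {"claw":0.3,"linear":[0,-0.95,0.45],"rotation":[0,0,0]},
    {"claw":0.3,"linear":[0,-0.95,0.45],"rotation":[0,0,0]},
    {"claw":0.3,"linear":[0,-0.95,0.45],"rotation":[0,0,0]},
    {"claw":0.3,"linear":[0,-0.95,0.45],"rotation":[0,0,0]},
    {"claw":0.3,"linear":[0,-0.95,0.45],"rotation":[0,0,0]},
    {"claw":0.3,"linear":[0,-0.95,0.45],"rotation":[0,0,0]},
  ],
)

```text
time: 1.77
position: [0.3602, 0.3194, 0.2412]
tool_rot: [0.095, 1.581, -0.128]
ft_force: [0.8, -0.2, 0.2]
grip_width: 0.702
```

Emit:
play_rows(
  targets=[
    {"claw":0.3,"linear":[0,-0.95,0.45],"rotation":[0,0,0]},
    {"claw":0.3,"linear":[0,-0.95,0.45],"rotation":[0,0,0]},
    {"claw":0.3,"linear":[0,-0.95,0.45],"rotation":[0,0,0]},
    {"claw":0.3,"linear":[0,-0.95,0.45],"rotation":[0,0,0]},
    {"claw":0.3,"linear":[0,-0.95,0.45],"rotation":[0,0,0]},
    {"claw":0.3,"linear":[0,-0.95,0.45],"rotation":[0,0,0]},
    {"claw":0.3,"linear":[0,-0.95,0.45],"rotation":[0,0,0]},
    {"claw":0.3,"linear":[0,0,0],"rotation":[0,0,0]},
  ],
)

```text
time: 2.43
position: [0.4158, 0.1274, 0.2417]
tool_rot: [0.098, 1.584, -0.136]
ft_force: [0.5, 1.1, 0.8]
grip_width: 0.699
```

Run:
```python
from s import *
s,W=st((.437,.077,.225))
print(W.round(3))
```

```text
t 2.4333 p [0.4158 0.1274 0.2417] zhead -8.54 tilt 1.65 F [0.5 1.1 0.8] w 0.699
units [ 0.7  -1.85  1.15]
[[-0.018  0.148  0.989]
 [-0.023  0.989 -0.149]
 [-1.    -0.025 -0.014]]
```

Emit:
play_rows(
  targets=[
    {"claw":0.3,"linear":[0,-0.6,0.4],"rotation":[0,-0.006,0.008]},
    {"claw":0.3,"linear":[0,-0.6,0.4],"rotation":[0,-0.006,0.008]},
    {"claw":0.3,"linear":[0,-0.6,0.35],"rotation":[0,0,0]},
    {"claw":0.3,"linear":[0,0,0],"rotation":[0,0,0]},
  ],
)

```text
time: 2.77
position: [0.4374, 0.0759, 0.241]
tool_rot: [0.119, 1.564, -0.117]
ft_force: [-1.4, -0.4, 0.6]
grip_width: 0.699
```

Run:
```python
from s import *
s,W=st((.437,.077,.103))
print(W.round(3))
im=get_image('wrist');cv2.imwrite('pics/w1.png',im)
import pickle;pickle.dump(s,open('w1.pkl','wb'))
```

```text
t 2.7667 p [0.4374 0.0759 0.241 ] zhead -8.64 tilt 0.23 F [-1.4 -0.4  0.6] w 0.699
units [ 5.52  0.03 -0.04]
[[ 0.004  0.15   0.989]
 [ 0.001  0.989 -0.15 ]
 [-1.     0.001  0.004]]
```

View pics/w1.png

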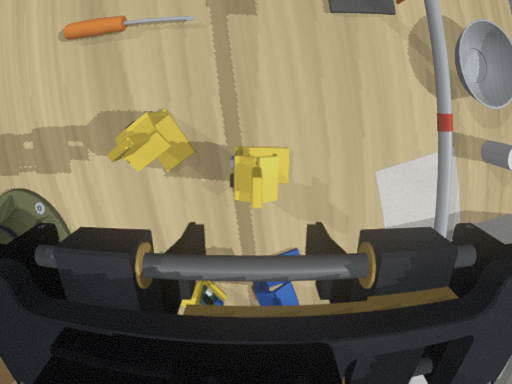

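The wrist view shows the yellow carrier at (260,178) with its tab strip at about (257,192), and the red band at (445,122).

Run:
```python
from s import *
import pickle
s=pickle.load(open('w1.pkl','rb'));im=cv2.imread('pics/w1.png')
print('mark',plane('wrist',(445,122),.17,s),'rail',plane('wrist',(436,40),.17,s),plane('wrist',(443.5,180),.17,s))
crop(im,220,300,135,220,7,'pics/w1c.png')
for u,v in [(252,206),(262,206),(252,178),(262,178)]: print(plane('wrist',(u,v),.1455,s))
g=im[:,:,:].astype(int)
m=(g[...,2]-np.maximum(g[...,1],g[...,0])>70)[105:140,430:460];v,u=np.nonzero(m);print(u.mean()+430,v.mean()+105,u.min()+430,u.max()+430)
```

```text
mark [0.6187 0.1245 0.17  ] rail [0.6188 0.1994 0.17  ] [0.6157 0.0706 0.17  ]
[0.4343 0.0662 0.1455]
[0.4433 0.0648 0.1455]
[0.4383 0.092  0.1455]
[0.4471 0.0907 0.1455]
447.23030303030305 122.14545454545454 442 452
```

View pics/w1c.png

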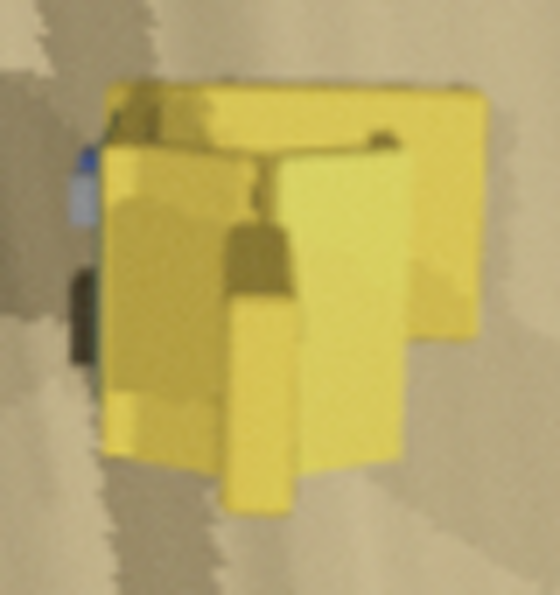

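The crop shows the tab's top face with its centre at (257,192.6), and the board's parts on the −x side.

Run:
```python
from s import *
import pickle
s=pickle.load(open('w1.pkl','rb'))
f=lambda a,b:plane('wrist',(220+a/7,135+b/7),.1455,s)
a,b=f(257,512),f(261,293);print(a,b,(a+b)/2,np.arctan2(-(b-a)[0],(b-a)[1]))
print('mark',plane('wrist',(446,122.2),.17,s))
```

```text
[0.4382 0.0635 0.1455] [0.4431 0.0924 0.1455] [0.44065 0.07795 0.1455 ] -0.16795293254282803
mark [0.6199 0.1243 0.17  ]
```

Emit:
play_rows(
  targets=[
    {"claw":0.3,"linear":[0.8,0.05,0.1],"rotation":[0,0,0]},
    {"claw":0.3,"linear":[0.8,0,0],"rotation":[0,0,0]},
    {"claw":0.3,"linear":[0.8,0,0],"rotation":[0,0,0]},
    {"claw":0.3,"linear":[0.8,0,0],"rotation":[0,0,0]},
    {"claw":0.3,"linear":[0.8,0,0],"rotation":[0,0,0]},
    {"claw":0.3,"linear":[0.7,0,0],"rotation":[0,0,0]},
    {"claw":0.3,"linear":[0.4,0,0],"rotation":[0,0,0]},
    {"claw":0.3,"linear":[0,0,0],"rotation":[0,0,0]},
  ],
)

```text
time: 3.48
position: [0.4367, 0.0911, 0.1079]
tool_rot: [0.114, 1.567, -0.103]
ft_force: [0.3, 0.6, 0.3]
grip_width: 0.697
```

Run:
```python
from s import *
s,W=st((.440,.077,.106))
print(W.round(3))
```

```text
t 3.4833 p [0.4367 0.0911 0.1079] zhead -7.93 tilt 0.42 F [0.3 0.6 0.3] w 0.697
units [ 0.07 -0.54  0.21]
[[ 0.002  0.138  0.99 ]
 [ 0.007  0.99  -0.138]
 [-1.     0.007  0.001]]
```

Emit:
play_rows(
  targets=[
    {"claw":0.3,"linear":[0.07,-0.55,0.2],"rotation":[0.01,0,-0.004]},
    {"claw":0.3,"linear":[0,0,0],"rotation":[0,0,0]},
  ],
)

```text
time: 3.65
position: [0.4396, 0.0772, 0.1062]
tool_rot: [0.119, 1.567, -0.12]
ft_force: [0.2, -0.6, -1.1]
grip_width: 0.696
```

Run:
```python
from s import *
s,W=st((.440,.077,.106))
print(W.round(3))
```

```text
t 3.65 p [0.4396 0.0772 0.1062] zhead -8.72 tilt 0.02 F [ 0.2 -0.6 -1.1] w 0.696
units [ 0.01 -0.01  0.02]
[[ 0.     0.152  0.988]
 [-0.     0.988 -0.152]
 [-1.    -0.     0.   ]]
```

Emit:
play_rows(
  newtons=35,
  targets=[
    {"claw":0.7,"linear":[0,0,0],"rotation":[0,0,0]},
    {"claw":0.8,"linear":[0,0,0],"rotation":[0,0,0]},
    {"claw":0.9,"linear":[0,0,0],"rotation":[0,0,0]},
    {"claw":1,"linear":[0,0,0],"rotation":[0,0,0]},
    {"claw":1,"linear":[0,0,0],"rotation":[0,0,0]},
    {"claw":1,"linear":[0,0,0],"rotation":[0,0,0]},
    {"claw":1,"linear":[0,0,0],"rotation":[0,0,0]},
    {"claw":1,"linear":[0,0,0],"rotation":[0,0,0]},
  ],
)

```text
time: 4.32
position: [0.4428, 0.0779, 0.1105]
tool_rot: [0.125, 1.561, -0.118]
ft_force: [-0.8, 0.5, 1.5]
grip_width: 0.176
```

Emit:
play_rows(
  targets=[
    {"claw":1,"linear":[-0.4,0,0],"rotation":[0,0,0]},
    {"claw":1,"linear":[-0.7,0,0],"rotation":[0,0,0]},
    {"claw":1,"linear":[-0.8,0,0],"rotation":[0,0,0]},
    {"claw":1,"linear":[-0.8,0,0],"rotation":[0,0,0]},
    {"claw":1,"linear":[-0.8,0,0],"rotation":[0,0,0]},
    {"claw":1,"linear":[-0.8,0,0],"rotation":[0,0,0]},
    {"claw":1,"linear":[-0.8,0,0],"rotation":[0,0,0]},
    {"claw":1,"linear":[-0.8,0,0],"rotation":[0,0,0]},
    {"claw":1,"linear":[0,0,0],"rotation":[0,0,0]},
  ],
)

```text
time: 5.07
position: [0.4383, 0.0758, 0.2658]
tool_rot: [0.123, 1.567, -0.122]
ft_force: [0.2, 0.7, -1.1]
grip_width: 0.112
```

Run:
```python
from s import *
s,W=st((.53,-.045,.265))
print(W.round(3))
```

```text
t 5.0667 p [0.4383 0.0758 0.2658] zhead -8.92 tilt 0.03 F [ 0.2  0.7 -1.1] w 0.112
units [ 0.03 -4.2   4.37]
[[ 0.     0.155  0.988]
 [ 0.001  0.988 -0.155]
 [-1.     0.001  0.   ]]
```

Run:
```python
from s import *
s,W=st()
im=get_image('side');crop(im,140,320,60,220,4,'pics/s2.png');cv2.imwrite('pics/s2f.png',im)
print(proj('side',[s['position'],s['position']+[0,0,.0187]]))
```

```text
t 5.0667 p [0.4383 0.0758 0.2658] zhead -8.92 tilt 0.03 F [ 0.2  0.7 -1.1] w 0.112
[[228.3 119.2]
 [227.9 112.1]]
```

View pics/s2.png

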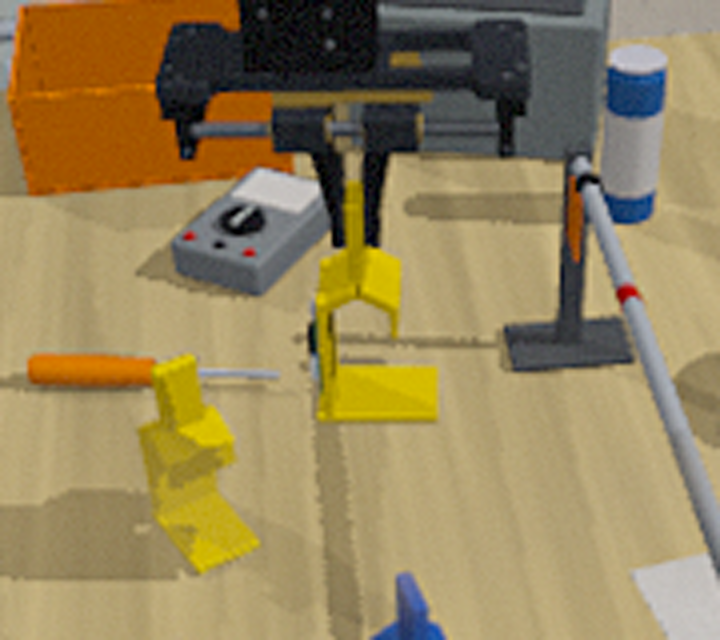

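The carrier is held upright, with its tab top at crop (353,183). The grip point is about 11–12 mm above the TCP. I'll carry it to a spot in front of the rail, 17 cm to the −y side of the band.

Emit:
play_rows(
  targets=[
    {"claw":1,"linear":[0,-0.3,0.5],"rotation":[-0.011,0,0]},
    {"claw":1,"linear":[0,-0.6,0.6],"rotation":[-0.011,0,0]},
    {"claw":1,"linear":[0,-0.6,0.6],"rotation":[-0.011,0,0]},
    {"claw":1,"linear":[0,-0.6,0.6],"rotation":[-0.011,0,0]},
    {"claw":1,"linear":[0,-0.6,0.6],"rotation":[-0.011,0,0]},
    {"claw":1,"linear":[0,-0.6,0.5],"rotation":[-0.011,0,0]},
    {"claw":1,"linear":[0,-0.5,0.3],"rotation":[-0.011,0,0]},
    {"claw":1,"linear":[0,0,0],"rotation":[0,0,0]},
  ],
)

```text
time: 5.78
position: [0.5173, -0.0323, 0.2542]
tool_rot: [0.015, 1.586, -0.022]
ft_force: [-0.8, -1.0, -1.4]
grip_width: 0.112
```

Run:
```python
from s import *
s,W=st((.535,-.045,.245))
print(W.round(3))
```

```text
t 5.7833 p [ 0.5173 -0.0323  0.2542] zhead -1.35 tilt 0.91 F [-0.8 -1.  -1.4] w 0.112
units [ 0.36 -0.49  0.72]
[[-0.015  0.023  1.   ]
 [-0.004  1.    -0.024]
 [-1.    -0.005 -0.015]]
```

Emit:
play_rows(
  targets=[
    {"claw":1,"linear":[0.18,-0.25,0.35],"rotation":[0.004,-0.005,0]},
    {"claw":1,"linear":[0.18,-0.25,0.35],"rotation":[0.003,-0.005,0]},
    {"claw":1,"linear":[0,0,0],"rotation":[0,0,0]},
  ],
)

```text
time: 6.03
position: [0.5338, -0.0454, 0.2413]
tool_rot: [0.025, 1.574, -0.032]
ft_force: [-0.7, 0.0, -2.5]
grip_width: 0.112
```

Run:
```python
from s import *
s,W=st((.613,-.045,.245))
print(W.round(3))
im=get_image('side');crop(im,180,380,80,260,3.8,'pics/s3.png');cv2.imwrite('pics/s3f.png',im)
cv2.imwrite('pics/t3f.png',get_image('top'))
```

```text
t 6.0333 p [ 0.5338 -0.0454  0.2413] zhead -2.07 tilt 0.32 F [-0.7  0.  -2.5] w 0.112
units [-0.16  0.13  3.16]
[[-0.003  0.036  0.999]
 [-0.005  0.999 -0.036]
 [-1.    -0.005 -0.003]]
```

View pics/s3.png

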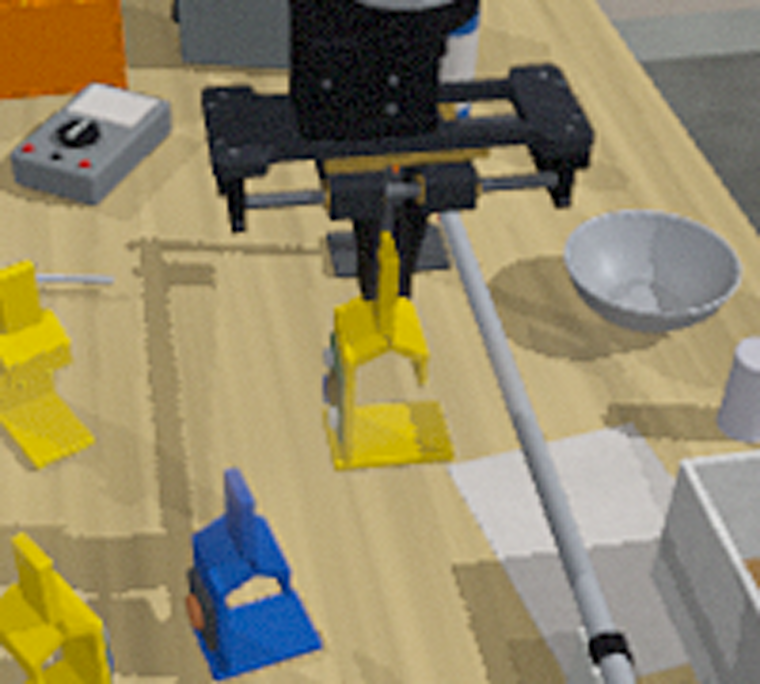

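The carrier is upright in front of the rail: tab top near corner at about crop (386,233), foot front corner at (452,460). Next I'll check how high the carrier sits relative to the TCP.

Run:
```python
from s import *
c=lambda p:((proj('side',p)-[180,80])*3.8).round(0)
for dz in (.008,.011,.014):
    g=np.array([.534,-.0454,.2413+dz])
    Ry=R.from_euler('z',-.036).as_matrix()
    pts=[g+Ry@np.array(p) for p in [(0,-.015,.0235),(.045,-.025,-.114),(-.029,-.025,-.122),(.0205,-.025,-.058)]]
    print(dz,c(pts).tolist())
print('rail axis pts',c([(.613,-.045,.17),(.619,.1,.17),(.6045,-.23,.17)]).tolist())
```

```text
0.008 [[388.0, 258.0], [454.0, 448.0], [332.0, 468.0], [420.0, 381.0]]
0.011 [[388.0, 253.0], [454.0, 444.0], [332.0, 465.0], [420.0, 377.0]]
0.014 [[389.0, 249.0], [455.0, 440.0], [332.0, 461.0], [421.0, 373.0]]
rail axis pts [[504.0, 368.0], [454.0, 228.0], [589.0, 608.0]]
```

Emit:
play_rows(
  targets=[
    {"claw":1,"linear":[-0.25,0,0.3],"rotation":[0,0,0]},
    {"claw":1,"linear":[-0.08,0,0.6],"rotation":[0,0,0]},
    {"claw":1,"linear":[-0.08,0,0.6],"rotation":[0,0,0]},
    {"claw":1,"linear":[-0.08,0,0.6],"rotation":[0,0,0]},
    {"claw":1,"linear":[-0.08,0,0.6],"rotation":[0,0,0]},
    {"claw":1,"linear":[-0.08,0,0.3],"rotation":[0,0,0]},
    {"claw":1,"linear":[0,0,0],"rotation":[0,0,0]},
  ],
)

```text
time: 6.72
position: [0.6091, -0.0386, 0.2583]
tool_rot: [0.022, 1.577, -0.017]
ft_force: [-0.6, 0.3, -1.7]
grip_width: 0.113
```

Run:
```python
from s import *
s,W=st((.613,-.045,.247))
print(W.round(3))
```

```text
t 6.7167 p [ 0.6091 -0.0386  0.2583] zhead -1.42 tilt 0.43 F [-0.6  0.3 -1.7] w 0.113
units [ 0.45 -0.25  0.17]
[[-0.006  0.025  1.   ]
 [ 0.004  1.    -0.025]
 [-1.     0.004 -0.006]]
```

Emit:
play_rows(
  targets=[
    {"claw":1,"linear":[0.5,-0.2,0.15],"rotation":[0.004,-0.004,0]},
    {"claw":1,"linear":[0.5,0,0],"rotation":[0,0,0]},
    {"claw":1,"linear":[0.5,0,0],"rotation":[0,0,0]},
    {"claw":1,"linear":[0.4,0,0],"rotation":[0,0,0]},
    {"claw":1,"linear":[0,0,0],"rotation":[0,0,0]},
  ],
)

```text
time: 7.13
position: [0.61, -0.0407, 0.2077]
tool_rot: [0.027, 1.573, -0.017]
ft_force: [-0.4, -0.2, -1.4]
grip_width: 0.112
```

Run:
```python
from s import *
s,W=st((.613,-.043,.200))
print(W.round(3))
im=get_image('side');crop(im,200,380,80,250,3.5,'pics/s4.png');cv2.imwrite('pics/s4f.png',im)
```

```text
t 7.1333 p [ 0.61   -0.0407  0.2077] zhead -1.63 tilt 0.4 F [-0.4 -0.2 -1.4] w 0.112
units [ 0.31 -0.09  0.12]
[[-0.003  0.028  1.   ]
 [ 0.006  1.    -0.028]
 [-1.     0.006 -0.003]]
```

View pics/s4.png

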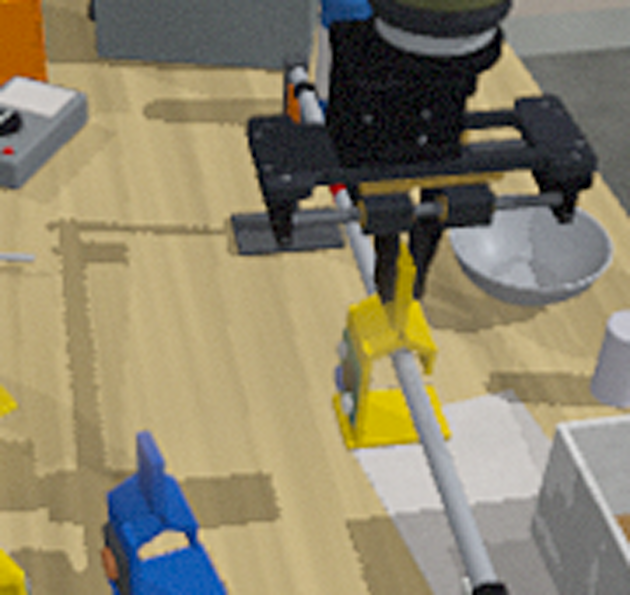

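The rail runs inside the hook at crop (400,355), just below the roof apex. I'll lower gently until contact.

Emit:
play_rows(
  targets=[
    {"claw":1,"linear":[0.15,0,0.08],"rotation":[0,0,0]},
    {"claw":1,"linear":[0.1,0,0],"rotation":[0,0,0]},
  ],
)

```text
time: 7.35
position: [0.6125, -0.0405, 0.2028]
tool_rot: [0.028, 1.572, -0.016]
ft_force: [0.4, 1.2, -1.0]
grip_width: 0.109
```

Emit:
play_rows(
  targets=[
    {"claw":1,"linear":[0.08,0,0],"rotation":[0,0,0]},
  ],
)

```text
time: 7.43
position: [0.6127, -0.0404, 0.2025]
tool_rot: [0.028, 1.571, -0.016]
ft_force: [-5.3, 1.0, 17.4]
grip_width: 0.112
```

Emit:
play_rows(
  targets=[
    {"claw":1,"linear":[0.08,0,0],"rotation":[0,0,0]},
  ],
)

```text
time: 7.52
position: [0.6127, -0.0404, 0.2026]
tool_rot: [0.029, 1.571, -0.015]
ft_force: [-4.9, 1.4, 9.9]
grip_width: 0.116
```

Seated, with contact at TCP z≈0.2026 and about 165 mm from the mark. I'll ease up 1.5 mm and slide along +y.

Emit:
play_rows(
  targets=[
    {"claw":1,"linear":[-0.06,0,-0.03],"rotation":[0,0,0]},
    {"claw":1,"linear":[0,0.2,0],"rotation":[0,0,0]},
    {"claw":1,"linear":[0,0.3,0],"rotation":[0,0,0]},
    {"claw":1,"linear":[0,0.3,0],"rotation":[0,0,0]},
  ],
)

```text
time: 7.85
position: [0.6135, -0.0217, 0.2064]
tool_rot: [0.031, 1.567, -0.018]
ft_force: [-0.6, 0.1, -2.2]
grip_width: 0.111
```

Run:
```python
from s import *
s,W=st()
x=.6125+.035*(s['position'][1]+.0404)
st((x,s['position'][1],.204))
print(W.round(3))
```

```text
t 7.85 p [ 0.6135 -0.0217  0.2064] zhead -1.82 tilt 0.52 F [-0.6  0.1 -2.2] w 0.111
t 7.85 p [ 0.6135 -0.0217  0.2064] zhead -1.82 tilt 0.52 F [-0.6  0.1 -2.2] w 0.111
units [ 0.1  -0.   -0.01]
[[ 0.004  0.032  0.999]
 [ 0.008  0.999 -0.032]
 [-1.     0.008  0.004]]
```

Emit:
play_rows(
  targets=[
    {"claw":1,"linear":[0.03,0.3,0],"rotation":[0,0,-0.004]},
    {"claw":1,"linear":[0.02,0.35,0],"rotation":[0,0,0]},
    {"claw":1,"linear":[0,0.35,0],"rotation":[0,0,0]},
    {"claw":1,"linear":[0,0.35,0],"rotation":[0,0,0]},
    {"claw":1,"linear":[0,0.35,0],"rotation":[0,0,0]},
  ],
)

```text
time: 8.27
position: [0.6147, 0.0277, 0.2041]
tool_rot: [0.024, 1.568, -0.021]
ft_force: [0.8, 0.7, -1.0]
grip_width: 0.112
```

```bash
cat > r.py <<'E'
from s import *
s,W=st()
st((.6125+.035*(s['position'][1]+.0404),.125,.204))
print(W[:,0].round(3))
E
python3 r.py
```

```text
t 8.2667 p [0.6147 0.0277 0.2041] zhead -1.66 tilt 0.19 F [ 0.8  0.7 -1. ] w 0.112
t 8.2667 p [0.6147 0.0277 0.2041] zhead -1.66 tilt 0.19 F [ 0.8  0.7 -1. ] w 0.112
units [ 0.01  3.89 -0.11]
[ 0.003  0.002 -1.   ]
```

Emit:
play_rows(
  targets=[
    {"claw":1,"linear":[-0.02,0.3,0],"rotation":[0.002,0,0]},
    {"claw":1,"linear":[0,0.3,0],"rotation":[0.002,0,0]},
    {"claw":1,"linear":[0,0.3,0],"rotation":[0,0,0]},
    {"claw":1,"linear":[0,0.3,0],"rotation":[0,0,0]},
  ],
)

```text
time: 8.6
position: [0.6156, 0.0627, 0.2043]
tool_rot: [0.028, 1.568, -0.025]
ft_force: [0.6, 0.0, -0.7]
grip_width: 0.109
```

```bash
python3 r.py
```

```text
t 8.6 p [0.6156 0.0627 0.2043] zhead -1.92 tilt 0.18 F [ 0.6  0.  -0.7] w 0.109
t 8.6 p [0.6156 0.0627 0.2043] zhead -1.92 tilt 0.18 F [ 0.6  0.  -0.7] w 0.109
units [ 0.02  2.49 -0.06]
[ 0.002  0.002 -1.   ]
```

Emit:
play_rows(
  targets=[
    {"claw":1,"linear":[0,0.3,0],"rotation":[0,0,0]},
    {"claw":1,"linear":[0,0.3,0],"rotation":[0,0,0]},
    {"claw":1,"linear":[0,0.3,0],"rotation":[0,0,0]},
    {"claw":1,"linear":[0,0.3,0],"rotation":[0,0,0]},
    {"claw":1,"linear":[0,0.3,0],"rotation":[0,0,0]},
    {"claw":1,"linear":[0,0.3,0],"rotation":[0,0,0]},
  ],
)

```text
time: 9.1
position: [0.6173, 0.1121, 0.2045]
tool_rot: [0.028, 1.568, -0.025]
ft_force: [-0.3, -0.8, -1.0]
grip_width: 0.11
```

```bash
python3 r.py
python3 - <<'E'
from s import *
im=get_image('top');cv2.imwrite('pics/t5f.png',im)
iw=get_image('wrist');cv2.imwrite('pics/w5f.png',iw)
a=cv2.resize(im[70:140,110:250],(780,390),interpolation=2);b=cv2.resize(iw[120:240,200:440],(400,200),interpolation=2)
c=np.zeros((598,780,3),np.uint8);c[:390]=a;c[395:595,:400]=b;cv2.imwrite('pics/c5.png',c)
E
```

```text
t 9.1 p [0.6173 0.1121 0.2045] zhead -1.97 tilt 0.18 F [-0.3 -0.8 -1. ] w 0.11
t 9.1 p [0.6173 0.1121 0.2045] zhead -1.97 tilt 0.18 F [-0.3 -0.8 -1. ] w 0.11
units [0.02 0.52 0.  ]
[ 0.003  0.002 -1.   ]
```

View pics/c5.png

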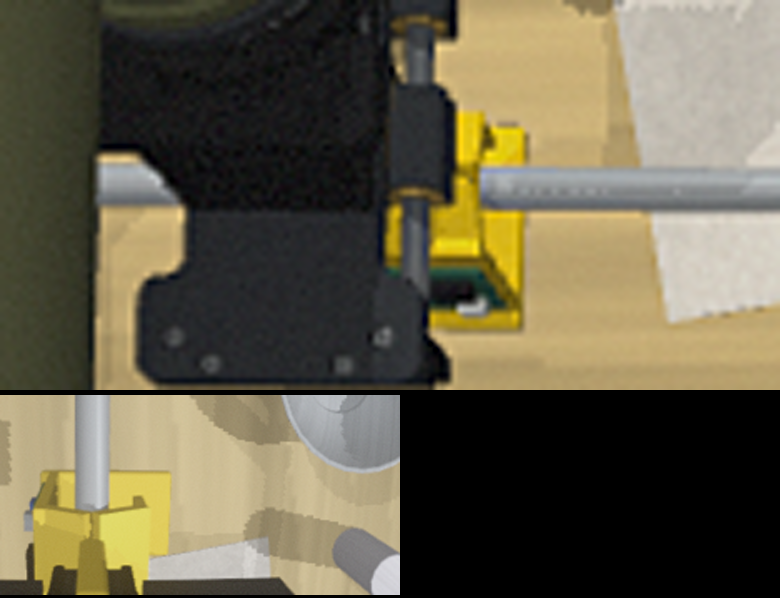

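The band is hidden under the carrier. The hook is over the rail and the board faces the robot. I'll move the last 14 mm and seat it.

Emit:
play_rows(
  targets=[
    {"claw":1,"linear":[0,0.27,0],"rotation":[0,0,0]},
    {"claw":1,"linear":[0,0.27,0],"rotation":[0,0,0]},
    {"claw":1,"linear":[0,0,0],"rotation":[0,0,0]},
    {"claw":1,"linear":[0.06,0,0],"rotation":[0,0,0]},
  ],
)

```text
time: 9.53
position: [0.6179, 0.1276, 0.2031]
tool_rot: [0.027, 1.568, -0.024]
ft_force: [-0.2, -0.5, -0.5]
grip_width: 0.111
```

```bash
python3 r.py
python3 - <<'E'
from s import *
for z in (.18,.19): print(plane('top',(196.5,99.6),z))
im=get_image('top');cv2.imwrite('pics/t6f.png',im)
h=cv2.cvtColor(im,cv2.COLOR_BGR2HSV)
for v in (95,98,101,104,107,110):
    m=np.nonzero((h[v,150:250,1]>180)&(abs(h[v,150:250,0].astype(int)-26)<8))[0]+150;print(v,m.min() if len(m) else 0,m.max() if len(m) else 0)
E
```

```text
t 9.5333 p [0.6179 0.1276 0.2031] zhead -1.87 tilt 0.19 F [-0.2 -0.5 -0.5] w 0.111
t 9.5333 p [0.6179 0.1276 0.2031] zhead -1.87 tilt 0.19 F [-0.2 -0.5 -0.5] w 0.111
units [-0.04 -0.1   0.02]
[ 0.003  0.002 -1.   ]
[0.6193 0.0856 0.18  ]
[0.6162 0.0838 0.19  ]
95 182 196
98 182 196
101 182 186
104 182 186
107 169 187
110 169 195
```

Emit:
play_rows(
  targets=[
    {"claw":0.8,"linear":[0,0,0],"rotation":[0,0,0]},
    {"claw":0.7,"linear":[0,0,0],"rotation":[0,0,0]},
    {"claw":0.6,"linear":[0,0,0],"rotation":[0,0,0]},
    {"claw":0.6,"linear":[0,0,0],"rotation":[0,0,0]},
    {"claw":0.6,"linear":[0,0,0],"rotation":[0,0,0]},
  ],
)

```text
time: 10.0
position: [0.6185, 0.126, 0.2037]
tool_rot: [0.029, 1.566, -0.026]
ft_force: [-0.2, -0.3, 0.4]
grip_width: 0.372
```

```bash
python3 r.py
```

```text
t 10.0 p [0.6185 0.126  0.2037] zhead -2.0 tilt 0.27 F [-0.2 -0.3  0.4] w 0.372
t 10.0 p [0.6185 0.126  0.2037] zhead -2.0 tilt 0.27 F [-0.2 -0.3  0.4] w 0.372
units [-0.01 -0.04 -0.01]
[ 0.004  0.002 -1.   ]
```

Emit:
play_rows(
  targets=[
    {"claw":0.6,"linear":[-0.4,0,0],"rotation":[0,0,0]},
    {"claw":0.6,"linear":[-0.7,0,0],"rotation":[0,0,0]},
    {"claw":0.6,"linear":[-0.8,0,0],"rotation":[0,0,0]},
    {"claw":0.6,"linear":[-0.8,0,0],"rotation":[0,0,0]},
    {"claw":0.6,"linear":[-0.8,0,0],"rotation":[0,0,0]},
    {"claw":0.6,"linear":[-0.8,0,0],"rotation":[0,0,0]},
    {"claw":0.6,"linear":[0,0.8,-0.5],"rotation":[0,0,0]},
    {"claw":0.6,"linear":[0,0.9,-0.5],"rotation":[0,0,0]},
    {"claw":0.6,"linear":[0,0.9,-0.5],"rotation":[0,0,0]},
    {"claw":0.6,"linear":[0,0,0],"rotation":[0,0,0]},
  ],
)

```text
time: 10.83
position: [0.5837, 0.1899, 0.3252]
tool_rot: [0.038, 1.559, -0.032]
ft_force: [0.6, 1.9, 0.1]
grip_width: 0.4
```

Emit:
play_rows(
  targets=[
    {"claw":0.6,"linear":[0,0.9,-0.9],"rotation":[0,0,0]},
    {"claw":0.6,"linear":[0,0.9,-0.9],"rotation":[0,0,0]},
    {"claw":0.6,"linear":[0,0.9,-0.9],"rotation":[0,0,0]},
    {"claw":0.6,"linear":[0,0.9,-0.9],"rotation":[0,0,0]},
    {"claw":0.6,"linear":[0,0,0],"rotation":[0,0,0]},
    {"claw":0.6,"linear":[0,0,0],"rotation":[0,0,0]},
  ],
)

```text
time: 11.33
position: [0.4956, 0.2861, 0.3298]
tool_rot: [0.041, 1.553, -0.032]
ft_force: [0.5, -1.0, 0.6]
grip_width: 0.394
```

```bash
python3 r.py
python3 - <<'E'
from s import *
im=get_image('top');cv2.imwrite('pics/t7f.png',im)
iw=get_image('side');cv2.imwrite('pics/s7f.png',iw)
c=np.zeros((600,780,3),np.uint8);c[:300,:600]=cv2.resize(im[60:135,100:250],(600,300),interpolation=2)
c[305:,:295]=cv2.resize(iw[90:190,245:345],(295,295),interpolation=2);c[305:,300:693]=cv2.resize(iw,(393,295));cv2.imwrite('pics/c7.png',c)
E
```

```text
t 11.3333 p [0.4956 0.2861 0.3298] zhead -2.66 tilt 1.06 F [ 0.5 -1.   0.6] w 0.394
t 11.3333 p [0.4956 0.2861 0.3298] zhead -2.66 tilt 1.06 F [ 0.5 -1.   0.6] w 0.394
units [ 5.09 -6.23  5.34]
[ 0.018  0.006 -1.   ]
```

View pics/c7.png

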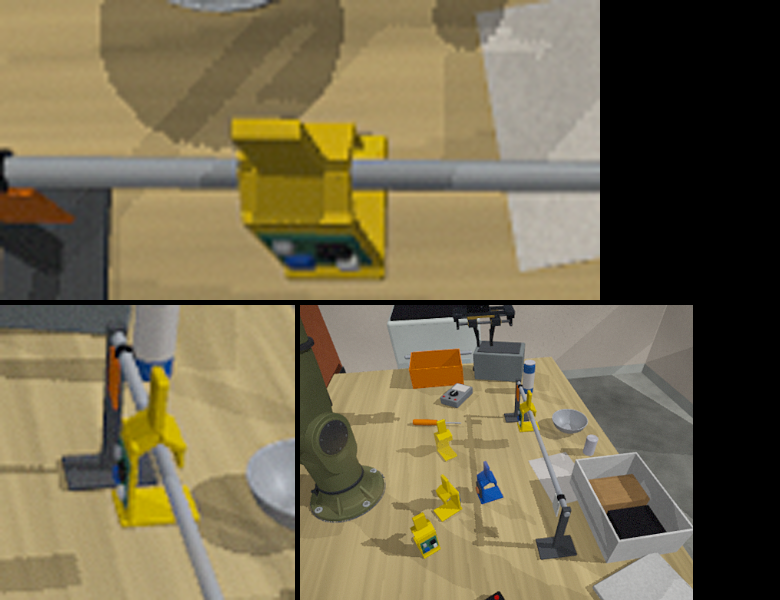

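Top view: the carrier hangs over the rail with its tab top at crop (232–300, 120–138). Side view: it hangs in line, and the blue carrier is undisturbed. I'll compare these with the predicted projections.

Run:
```python
from s import *
Rz=R.from_euler('z',-.035).as_matrix()
c=lambda P:((proj('top',P)-[100,60])*4).round(0).tolist()
cs=lambda P:((proj('side',P)-[245,90])*2.95).round(0).tolist()
g=np.array([.618,.1255,.208])
L=[(-.005,.015,.0235),(-.005,-.015,.0235),(.005,-.015,.0235),(-.031,.025,-.122),(-.031,-.025,-.122),(.045,-.025,-.114),(.023,-.025,-.058)]
for t in (0,.1,-.1):
    P=[g-[0,0,.038]+Rz@R.from_euler('y',t).as_matrix()@(np.array(p)+[0,0,.038]) for p in L]
    print(t,'top',c(P),'\n  side',cs(P))
im=cv2.imread('pics/t7f.png');old=cv2.imread('pics/top0.png')
for n,i in(('old',old),('new',im)):
    h=cv2.cvtColor(i,cv2.COLOR_BGR2HSV)[170:225,260:325];v,u=np.nonzero((abs(h[...,0].astype(int)-112)<12)&(h[...,1]>150));print('blue',n,u.mean(),v.mean(),len(u))
t=get_state();print(t['time'])
```

```text
0 top [[232.0, 138.0], [304.0, 139.0], [304.0, 115.0], [290.0, 278.0], [389.0, 279.0], [389.0, 127.0], [367.0, 135.0]] 
  side [[148.0, 61.0], [156.0, 80.0], [168.0, 79.0], [109.0, 192.0], [118.0, 225.0], [200.0, 211.0], [182.0, 164.0]]
0.1 top [[233.0, 123.0], [304.0, 124.0], [306.0, 102.0], [288.0, 292.0], [387.0, 294.0], [390.0, 145.0], [368.0, 140.0]] 
  side [[155.0, 60.0], [163.0, 79.0], [175.0, 79.0], [100.0, 190.0], [109.0, 223.0], [191.0, 216.0], [180.0, 166.0]]
-0.1 top [[232.0, 153.0], [304.0, 154.0], [304.0, 130.0], [292.0, 263.0], [390.0, 264.0], [388.0, 109.0], [366.0, 129.0]] 
  side [[141.0, 63.0], [149.0, 81.0], [160.0, 79.0], [117.0, 193.0], [127.0, 227.0], [209.0, 206.0], [185.0, 161.0]]
blue old 31.390402075226977 25.69520103761349 771
blue new 31.362694300518136 25.748704663212436 772
11.4333
```

```bash
python3 -c "
from bench import *
print(close_job())"
```

```text
the job is handed in; nothing more can be done
None
```

The yellow carrier with the green board now hangs on the rail, centred on the red band, and the job is handed in at about 11.4 s. No verdict was reported.

I gripped it by its tab and hooked it over the rail about 165 mm from the band. With the hook kept over the rail, I slid it along to the band, released it and backed the arm away.

**Last checks:**
- **Position:** the tab and foot match the predicted position for upright and on the band in the top view, to about 1–2 mm. The tilt looked close to zero.
- **Blue carrier:** its pixel position in the top view is unchanged.
- **Robot:** the gripper is well clear of everything, and the force readings are only noise.

**Disagreements or limits:**
- **Band position:** the band is hidden under the hanging carrier, so its centring rests on earlier measurements. The top and wrist cameras gave y = 0.127 and 0.124 m. A first side-view estimate was 2 cm off because the colour mask was poor; a cleaner mask agreed with the others.
- **Grip closing:** the fingers were not fully shut when the lift began, so they gripped the tab lower than planned. The carrier stayed upright, and I took its height from contact with the rail.

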